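# Lay the tall carton down on the board and push it up to the lip

## Task

The tall carton stands at the plain end of the wooden board, ready to be laid flat for slitting open. Tip it over where it stands by pushing high on its broad face with the fingertips, so that it falls towards the board's raised lip and comes to rest flat inside the dark inlaid rectangle; then, with a low push on the end nearest the plain end, slide it until its far end sits square against the lip, still inside the rectangle, and move the hand clear. Never lift the carton or slide it along while it stands, and leave every other object where it is.

Things in the scene. Friction and masses are not known exactly. Their poses are not given: they have to be found in the camera images.
- board: Fixed pale wooden board on the counter, 330 (x) by 270 (y) by 20 mm; origin at the centre of its underside, top face 20 mm above it. +x points to its raised lip (a bar across it, 22 mm thick, 20 mm above the top face), -x to its plain end. The lip may lie anywhere from right-ahead to left-ahead as the robot sees it.
- lip_face (a point): Middle of the foot of the lip's inner face, on the board's top face: board x = +135 mm, y = 0; axes as the board.
- zone_center (a point): Middle of the inlaid rectangle on the board's top face (board x = +7.5 mm, y = 0; axes as the board). A flush dark line 6 mm wide marks it; inside the line it is clear from board x = -117 to +129 mm and y = -80 to +80 mm; its far line runs along the foot of the lip.
- carton: Tall closed off-white carton, rigid, brown panels on its broad faces: 50 mm thick (x), 100 wide (y), 170 tall (z to its top), 0.2 to 0.45 kg; origin at the centre of its underside. It starts upright on the board near the plain end, centre about 115 mm from the board's centre, its +x face towards the lip within about 6 degrees.
- carton_center (a point): Centre of the carton, 85 mm above its underside; axes as the carton. Pushed near the top, the carton tips about its lower edge with little sliding and falls by itself beyond about 16 degrees; lying, it is 50 mm high and its top end is some 40 to 70 mm short of the lip.
- carton_top (a point): Centre of the carton's top end, 170 mm above its underside; same axes as the carton.
- spice_a: Small amber spice jar, 40 mm diameter, 65 mm tall, standing on the board's +y margin outside the rectangle; origin at the centre of its underside. Leave alone.
- spice_b: Same kind of jar, on the board's -y margin. Leave alone.
- tea_carton: Shorter off-white carton, 60 x 75 x 110 mm tall, standing on the counter beside the board; origin at the centre of its underside. Leave alone.
- mug: White mug, 82 mm diameter, 95 mm tall, on the counter; origin at the centre of its underside. Leave alone.
- mill: Dark wooden pepper mill, 58 mm diameter, 165 mm tall, on the counter; origin at the centre of its underside. Leave alone.
- can: Tin can, 74 mm diameter, 105 mm tall, on the counter; origin at the centre of its underside. Leave alone.
There are look-alikes about, which are no part of the job. What is shaped like the carton but orange is not meant.

How it is judged:
By the outcome, as a careful person would: the job done as asked, in the order asked, and still so for the second after the job is handed in, with the robot touching nothing.
It also fails if it takes over 38 s, if anything falls off the work surface, if the arm or the gripper's body presses on something with over 40 N, if the wrist force passes 120 N, or if a joint passes its speed limit or range.

## Robot

A 6-joint arm with a two-finger parallel gripper is mounted at the origin on the work surface. World frame = base frame: x ahead of the robot, y to its left, z up, the work surface at z = 0. Lengths are in m, angles in rad, forces in N, time in s.
With the tool pointing down it reaches from about 0.35 to 0.775 m from the base axis. Payload 5.5 kg.
Tool frame: the origin (TCP) lies midway between the tips of the shut fingers; the grasp point (between the pads) lies grip_point_offset behind it (grip_point_offset is the distance from the TCP to the grasp point, in m); z points along the fingers, y is the direction in which the jaws open and shut (so a half turn about z gives the same grasp; the last joint's range is limited). The gripper opens to 85 mm and grips with 20 to 120 N. Pads are 22 mm wide; open, the fingers measure 114 mm over their backs; the gripper's body (76 mm by 85 mm) begins 54 mm behind the grasp point. The pads swing forward as they close: fully open they stand 13 mm farther back than shut.
Start: joints at [-1.331, 0.313, 0.046, 1.304, 0, 1.431], TCP at [0.213, -0.534, 0.231] pointing down, gripper open.
Joint ranges: [-2.76, 2.76], [-0.86, 1.69], [-1.03, 1.26], [-2.2, 2.34], [-1.47, 1.5], [-3.14, 3.14]. Speed limits (rad/s): [2.57, 2.57, 3.14, 3.14, 3.14, 3.14].

## Interface

Orientations are given as a unit quaternion [w, x, y, z].
In Python, from workcell import * gives the robot as it stands.
- The arm moves only by the tool send_rows, never from a script. Its argument "series" is one flat list of numbers, 7 for each row, row after row: the shift along the tool's x, y, z in cm, then the turn, a rotation vector about the tool's x, y, z in degrees, then the opening, from 0 (shut) to 1 (fully open). A call has 1 to 10 rows; each row is the pose to reach, as a shift and turn from the pose commanded when the call began, along the tool's axes at that moment; what a row does not reach only later rows make up. A row lasts 1/12 s, in which the tool goes at most 41.7 mm and 7.16 degrees, less where a joint would pass 70% of its speed; a pose out of reach is approached as far as the arm can. A call with a gripper value outside its range is refused whole. The fingers move at their own pace and stop on an object; "newtons" is the grip in N (left out, the last holds). Time passes only in rows, so rows that repeat a pose let the fingers close. It gives the time, the measured TCP pose, the force and the opening at its end, in the units of the state.
- get_state(): the state, without advancing time (a new reading comes with each control period).
- read_camera(name): name is "scene" or "top" or "wrist"; returns the picture (420x560x3 uint8, blue, green, red); there is no depth.
- camera_info(name): a dict with "K" (3x3 intrinsics, pixels), "xyz" and "attitude" of the camera in the world. Camera axes: x right, y down, z forward; pixel columns grow to the right and rows downward; lengths in m; the calibration is good to about 2 mm. The wrist camera is an equidistant fisheye: a pixel r from the principal point sees the ray r / f radians off the axis. A picture is of the moment at which its call begins: read the wrist's pose just before it. camera_info takes no time and is no camera call; for the wrist camera it gives the pose at the moment of the call.
- hand_in(): hands the job in, once; it reports no verdict.
Trained networks look in the newest picture that a camera, given by its name, has taken for a name from the list of things; names that differ only in an ending like _2 or _b are one class to them, and where a whole thing is asked for, a point or a joint stands for the part that bears it (a point fixed in the world has none). Each returns a list of dicts, best first, with "p" (0 to 1); they miss things now and then, are a little off and sometimes report something else, mostly with a low value. They report only what shows in the picture. A call takes as long as a camera call. They do not tell look-alikes from the thing itself.
- silhouettes(camera, label): "pixels" (420x560 bool, what is visible of it) and "box" ([left, top, width, height] in pixels, round what is visible of it).
The state is a dict: "clock": time; "joint_pos": joint angles; "qvel": joint speeds; "tau": joint torques, N m; "tcp_pos": TCP position; "orientation": TCP orientation; "wrist_force": force on the tool from outside, world axes, zero at the start; "ft_torque": the same for the moment, N m; "finger_gap": finger opening in m.
Only numpy, scipy, OpenCV 4.12 (cv2) and the standard library are available. Lean on these libraries where they do the work, as an engineer would, in place of code of your own. Each camera call takes 0.05 s, during which the arm holds its last target. There are 200 camera calls.

## Working session

There is one attempt and no reset: what is moved stays moved. The work goes in short steps, Python scripts to look and compute and a tool call to move; the robot and the scene stay as the last step left them, time stands still between calls to the robot, and variables do not carry over. Pictures are saved under pics/ and viewed, about 8 in all and at most 12, crops included, and the job is handed in when it is done.

Besides the shell and the picture viewer there is one more tool, called after ">>>" in YAML: its name, and indented under it one key for each argument. send_rows: Moves the arm, as the interface text tells. Its arguments: {"type":"object","properties":{"series":{"type":"array"},"newtons":{"type":"number"}},"required":["series"]}

```bash
mkdir -p pics; ls; python3 - <<'E'
from workcell import *
import cv2,numpy as np
a=read_camera("scene");b=read_camera("top")
cv2.imwrite("pics/s0.png",a);cv2.imwrite("pics/t0.png",b)
for c in("scene","top"):
    print(c,camera_info(c))
    for n in("carton","board","tea_carton","spice_a"):
        for d in silhouettes(c,n)[:4]:print(n,round(d["p"],2),d["box"])
s=get_state();print(s["tcp_pos"],s["orientation"],s["clock"],s["finger_gap"])
E
```

```text
pics
scene {'K': array([[530.29434048,   0.        , 287.49050833],
       [  0.        , 530.29434048, 210.59041086],
       [  0.        ,   0.        ,   1.        ]]), 'xyz': array([ 1.20366288, -0.1940486 ,  1.28205879]), 'attitude': array([-0.20860262,  0.78755903,  0.56126857, -0.1456479 ])}
carton 0.81 [369.8, 182.5, 36.9, 61.7]
carton 0.71 [245.6, 149.7, 45.3, 61.2]
board 0.64 [186.2, 170.6, 139.0, 131.6]
tea_carton 0.69 [88.8, 236.9, 51.3, 48.7]
spice_a 0.82 [196.0, 222.3, 17.5, 26.0]
spice_a 0.67 [292.9, 217.3, 13.1, 23.7]
top {'K': array([[456.6400232 ,   0.        , 272.19104636],
       [  0.        , 456.6400232 , 205.75249773],
       [  0.        ,   0.        ,   1.        ]]), 'xyz': array([0.52996788, 0.00646848, 1.21326371]), 'attitude': array([ 0.01832831, -0.70129647,  0.71211265, -0.02725651])}
carton 0.84 [241.2, 236.0, 47.2, 43.8]
carton 0.71 [138.6, 161.4, 38.1, 49.6]
board 0.63 [240.7, 236.5, 50.3, 46.1]
board 0.59 [211.4, 142.1, 160.5, 162.6]
tea_carton 0.82 [408.8, 207.7, 49.9, 31.3]
spice_a 0.78 [248.1, 193.1, 14.7, 13.3]
spice_a 0.61 [82.6, 247.4, 39.0, 28.9]
spice_a 0.54 [333.9, 219.3, 19.1, 17.3]
[ 0.21317223 -0.53406522  0.23128417] [ 2.36387947e-05  9.82022842e-01  1.88762120e-01 -3.50110609e-06] 0.5 0.08535345478585439
```

```bash
python3 -c "
import workcell;print([n for n in dir(workcell) if n[0]!='_'])"
```

```text
['MotionError', 'camera_info', 'get_state', 'grip_point_offset', 'hand_in', 'read_camera', 'silhouettes']
```

View pics/s0.png

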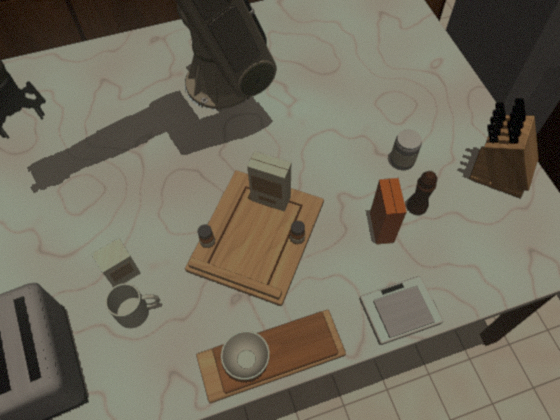

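View pics/t0.png

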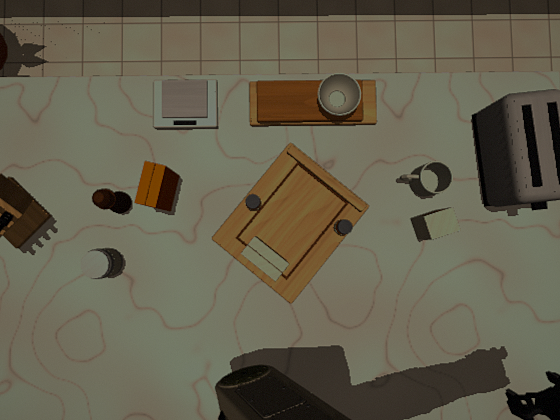

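The candidates for the carton are the off-white one on the board (scene 270,180; top 265,257) and the orange look-alike off the board (scene 388,212; top 158,185). The first fits: it is off-white, has a brown panel and stands on the board. I'll confirm it in a crop that I'll also use for measuring.

```bash
cat > h.py <<'E'
from workcell import *
import cv2,numpy as np
from scipy.spatial.transform import Rotation as R
def rot(q): return R.from_quat([q[1],q[2],q[3],q[0]]).as_matrix()
def proj(c,P):
    i=camera_info(c); v=(np.atleast_2d(P)-i["xyz"])@rot(i["attitude"])
    u=v@i["K"].T; return u[:,:2]/u[:,2:]
def ray(c,uv,z):
    i=camera_info(c); uv=np.atleast_2d(np.array(uv,float))
    d=np.c_[uv,np.ones(len(uv))]@np.linalg.inv(i["K"]).T@rot(i["attitude"]).T
    return i["xyz"]+d*((z-i["xyz"][2])/d[:,2])[:,None]
E
python3 - <<'E'
from h import *
b=cv2.imread("pics/t0.png")[135:310,205:380]
b=cv2.resize(b,(595,595),interpolation=cv2.INTER_CUBIC)
b=np.clip(b*1.7,0,255).astype(np.uint8)
cv2.imwrite("pics/t0c.png",b)
E
```

```text
(no output)
```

View pics/t0c.png

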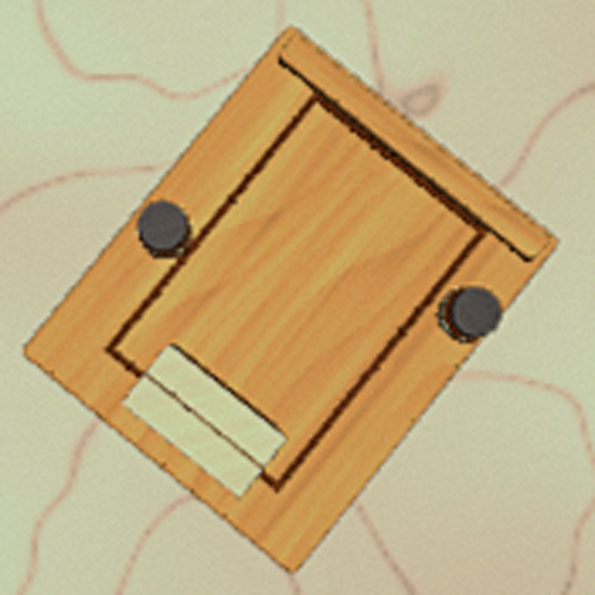

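The crop shows the off-white carton's top (crop corners 173,345 / 287,438 / 240,498 / 124,403) at the plain end of the board. The lip is at the upper right, and the jars are at (163,228) and (472,313).

```bash
python3 - <<'E'
from h import *
f=lambda p:(np.array(p,float)+.5)/3.4-.5+[205,135]
z=ray("top",f([(317,97),(485,233),(277,488),(107,350)]),.02)[:,:2]
k=ray("top",f([(173,345),(287,438),(240,498),(124,403)]),.19)[:,:2]
bc=ray("top",f([(24,350),(292,572)]),.02)[:,:2]
print("zone\n",z.round(4),"\nboard plain corners\n",bc.round(4),"\ncarton\n",k.round(4))
def fit(loc,w):
    a=loc-loc.mean(0);b=w-w.mean(0)
    U,S,V=np.linalg.svd(a.T@b);M=(U@V).T;th=np.arctan2(M[1,0],M[0,0])
    t=w.mean(0)-M@loc.mean(0);return th,M,t,np.linalg.norm(loc@M.T+t-w,axis=1)
# zone outer x -123..135, y +-86
L=np.array([(135,86),(135,-86),(-123,-86),(-123,86),(-165,135),(-165,-135)])/1e3
th,M,t,r=fit(L,np.r_[z,bc]);print("board",np.degrees(th),t,r)
Lc=np.array([(25,50),(25,-50),(-25,-50),(-25,50)])/1e3
tc,Mc,c,r=fit(Lc,k);print("carton",np.degrees(tc),c,r)
print("carton in board",M.T@(c-t))
jars=[(163,228),(472,313)]
print("jars",(ray("top",f(jars),.085)[:,:2]-t)@M)
i=camera_info("wrist");s=get_state();print(rot(s["orientation"]).round(3),grip_point_offset)
print(rot(s["orientation"]).T@(i["xyz"]-s["tcp_pos"]), (rot(s["orientation"]).T@rot(i["attitude"])).round(2))
np.savez("m.npz",th=th,M=M,t=t,tc=tc,c=c)
E
```

```text
zone
 [[ 0.7184 -0.0787]
 [ 0.6107 -0.2065]
 [ 0.4182 -0.0424]
 [ 0.5252  0.086 ]] 
board plain corners
 [[ 0.5262  0.1495]
 [ 0.3547 -0.0527]] 
carton
 [[ 0.5285  0.0313]
 [ 0.4665 -0.0425]
 [ 0.428  -0.0111]
 [ 0.4911  0.0639]]
board -40.33528995531259 [ 0.56444168 -0.05711499] [0.00465583 0.00371729 0.00324187 0.00230316 0.00307376 0.00342825]
carton -40.04274587734845 [0.47852388 0.01040467] [0.00184478 0.00173697 0.00106595 0.00096009]
carton in board [-0.10919528 -0.0041429 ]
jars [[-0.02549875  0.10578329]
 [ 0.06960917 -0.10714694]]
[[ 0.929  0.371  0.   ]
 [ 0.371 -0.929 -0.   ]
 [-0.     0.    -1.   ]] 0.0187
[ 0.07641996 -0.00132239 -0.14225655] [[-0.   -0.95 -0.3 ]
 [ 1.   -0.   -0.  ]
 [ 0.   -0.3   0.95]]
```

>>> send_rows:
  series: [2.1,-2.3,0,0,0,-5.9,0.5,4.2,-4.7,0,0,0,-11.8,0.5,6.3,-7.0,0,0,0,-17.7,0.5,8.4,-9.3,0,0,0,-23.6,0.5,10.4,-11.6,0,0,0,-29.5,0.5,12.5,-14.0,0,0,0,-35.4,0.5,14.6,-16.3,0,0,0,-41.3,0.5,16.7,-18.6,0,0,0,-47.2,0.5,18.8,-20.9,0,0,0,-53.1,0.5,20.9,-23.3,0,0,0,-59,0.5]

```text
clock: 1.33
tcp_pos: [0.3212, -0.2389, 0.2315]
orientation: [0.0, 0.76, 0.65, 0.0]
wrist_force: [0.3, 0.3, -0.7]
finger_gap: 0.0428
```

```bash
cat >> h.py <<'E'
def to(P,yaw_x):
    "shift (cm) and z turn (deg) from now to world TCP P with tool x at yaw_x deg, tool down"
    s=get_state();Q=rot(s["orientation"])
    T=np.array([[np.cos(yaw_x),np.sin(yaw_x),0],[np.sin(yaw_x),-np.cos(yaw_x),0],[0,0,-1]])
    print("clock",s["clock"],"tcp",s["tcp_pos"].round(4),"F",np.round(s["wrist_force"],1),"gap",round(s["finger_gap"],4),"q",np.round(s["joint_pos"],2))
    print("shift cm",(Q.T@(np.array(P)-s["tcp_pos"])*100).round(2),"turn",np.degrees(R.from_matrix(Q.T@T).as_rotvec()).round(2))
m=dict(np.load("m.npz")) if __import__("os").path.exists("m.npz") else {}
E
python3 - <<'E'
from h import *
d=np.array([np.cos(m["tc"]),np.sin(m["tc"])])
to([*(m["c"]-.07*d),.231],m["tc"]+np.pi)
E
```

```text
clock 1.3333 tcp [ 0.3212 -0.2389  0.2315] F [ 0.3  0.3 -0.7] gap 0.0428 q [-0.84 -0.03 -0.35  1.24  0.    0.89]
shift cm [30.69  5.65  0.04] turn [ 2.000e-02  5.000e-02 -5.893e+01]
```

>>> send_rows:
  series: [3.1,0.6,0,0,0,-5.9,0.5,6.1,1.1,0,0,0,-11.8,0.5,9.2,1.7,0,0,0,-17.7,0.5,12.3,2.3,0,0,0,-23.6,0.5,15.3,2.8,0,0,0,-29.5,0.5,18.4,3.4,0,0,0,-35.4,0.5,21.5,4.0,0,0,0,-41.3,0.5,24.6,4.5,0,0,0,-47.2,0.5,27.6,5.1,0,0,0,-53.1,0.5,30.7,5.6,0,0,0,-59,0.5]

```text
clock: 2.17
tcp_pos: [0.4259, 0.0554, 0.2316]
orientation: [0.0, 0.342, 0.94, 0.0]
wrist_force: [1.0, -0.0, 0.9]
finger_gap: 0.0426
```

```bash
python3 - <<'E'
from h import *
d=np.array([np.cos(m["tc"]),np.sin(m["tc"])])
to([*(m["c"]-.07*d),.172],m["tc"]+np.pi)
E
```

```text
clock 2.1667 tcp [0.4259 0.0554 0.2316] F [ 1.  -0.   0.9] gap 0.0426 q [-0.06  0.03 -0.3   1.24 -0.    0.64]
shift cm [ 0.08 -0.06  5.96] turn [0.02 0.05 0.1 ]
```

>>> send_rows:
  series: [0,0,2.2,0,0,0,0.5,0,0,4.4,0,0,0,0.5,0,0,6.4,0,0,0,0.5,-0.8,0,6.4,0,0,0,0.5,-1.6,0,6.4,0,0,0,0.5,-2.2,0,6.4,0,0,0,0.5,-2.6,0,6.4,0,0,0,0.5,-2.6,0,6.4,0,0,0,0.5]

```text
clock: 2.83
tcp_pos: [0.4474, 0.0359, 0.1686]
orientation: [0.001, 0.345, 0.939, 0.0]
wrist_force: [1.1, 0.1, 0.0]
finger_gap: 0.043
```

```bash
python3 - <<'E'
from h import *
a=read_camera("scene")[130:310,170:350]
b=read_camera("wrist")
a=np.clip(cv2.resize(a,(420,420),interpolation=cv2.INTER_CUBIC)*1.6,0,255).astype(np.uint8)
cv2.imwrite("pics/s1.png",np.hstack([a,b[:, 90:470]]))
E
```

```text
(no output)
```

View pics/s1.png

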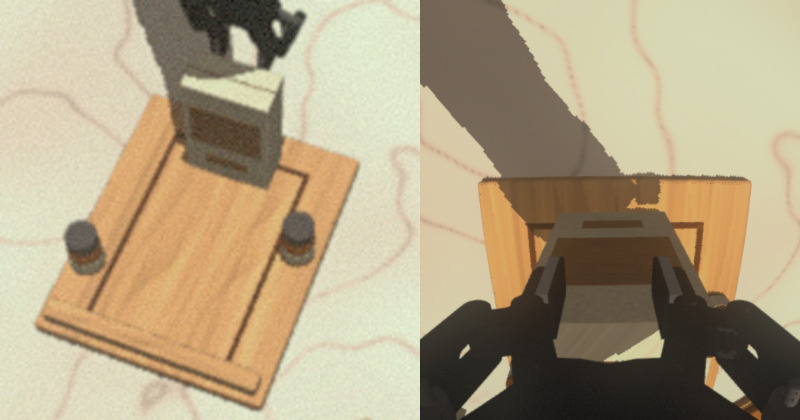

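The two fingertips are centred behind the carton's broad face, near the top. I'll push gently.

>>> send_rows:
  series: [-0.4,0,0,0,0,0,0.5,-0.8,0,0,0,0,0,0.5,-1.2,0,0,0,0,0,0.5,-1.6,0,0,0,0,0,0.5,-2.0,0,0,0,0,0,0.5,-2.4,0,0,0,0,0,0.5,-2.8,0,0,0,0,0,0.5,-3.2,0,0,0,0,0,0.5]

```text
clock: 3.6
tcp_pos: [0.4701, 0.0161, 0.1672]
orientation: [0.0, 0.344, 0.939, -0.0]
wrist_force: [-0.2, 0.1, 1.0]
finger_gap: 0.0425
```

>>> send_rows:
  series: [-0.4,0,0,0,0,0,0.5,-0.8,0,0,0,0,0,0.5,-1.2,0,0,0,0,0,0.5,-1.6,0,0,0,0,0,0.5,-2.0,0,0,0,0,0,0.5,-2.4,0,0,0,0,0,0.5,-2.7,0,0,0,0,0,0.5,-2.9,0,0,0,0,0,0.5,-2.9,0,0,0,0,0,0.5,-2.9,0,0,0,0,0,0.5]

```text
clock: 4.43
tcp_pos: [0.4918, -0.0024, 0.1672]
orientation: [-0.0, 0.344, 0.939, -0.0]
wrist_force: [1.0, -0.3, -0.4]
finger_gap: 0.0428
```

```bash
python3 - <<'E'
from h import *
a=read_camera("scene")[130:310,170:350]
b=read_camera("top")[135:310,205:380]
f=lambda a:np.clip(cv2.resize(a,(400,400),interpolation=cv2.INTER_CUBIC)*1.6,0,255).astype(np.uint8)
cv2.imwrite("pics/s2.png",np.hstack([f(a),f(b)]));print(get_state()["wrist_force"])
E
```

```text
[-0.05394612  0.80188598  0.39336447]
```

View pics/s2.png

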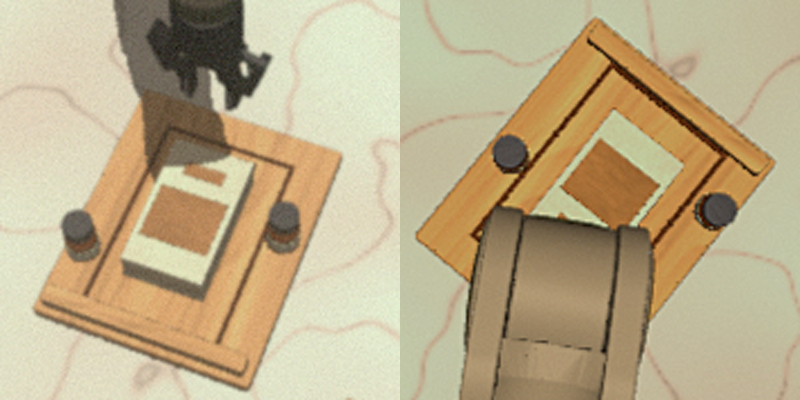

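The carton lies flat inside the rectangle, with its end short of the lip. Visible top-end corners are at (617,109) and (684,163) in the top crop. Next I'll work out its pose and back off.

```bash
python3 - <<'E'
from h import *
f=lambda p:(np.array(p,float)+.5)*175/400-.5+[205,135]
g=lambda p:(np.array(p,float)+.5)*180/400-.5+[170,130]
B=lambda P:((P[:,:2]-m["t"])@m["M"]*1000).round(1)
print("top cam end corners (board mm)",B(ray("top",f([(217,109),(284,163)]),.07)))
print("scene cam: end corners L,R, rear R",B(ray("scene",g([(123,262),(205,283),(253,165)]),.07)))
d=np.array([np.cos(m["th"]),np.sin(m["th"])])
for x in(-.135,): 
    P=m["t"]+m["M"]@[x,-.003]; to([*P,.1672],m["th"]+np.pi); to([*P,.037],m["th"]+np.pi)
E
```

```text
top cam end corners (board mm) [[ 88.   46.4]
 [ 88.7 -48.2]]
scene cam: end corners L,R, rear R [[ 92.6 -41.1]
 [ 82.9  55.7]
 [-79.8  49.9]]
clock 4.5333 tcp [ 0.4917 -0.0023  0.1672] F [-0.1  0.8  0.4] gap 0.043 q [-0.17  0.18 -0.28  1.1  -0.    0.53]
shift cm [4.4  0.23 0.01] turn [-0.01 -0.01  0.1 ]
clock 4.5333 tcp [ 0.4917 -0.0023  0.1672] F [-0.1  0.8  0.4] gap 0.043 q [-0.17  0.18 -0.28  1.1  -0.    0.53]
shift cm [ 4.4   0.24 13.03] turn [-0.01 -0.01  0.1 ]
```

>>> send_rows:
  series: [2.2,0.1,0,0,0,0,0.5,4.4,0.2,0,0,0,0,0.5,4.4,0.2,2.5,0,0,0,0.5,4.4,0.2,5.5,0,0,0,0.5,4.4,0.2,8.5,0,0,0,0.5,4.4,0.2,11.0,0,0,0,0.5,4.4,0.2,12.5,0,0,0,0.5,4.4,0.2,13.5,0,0,0,0.5,4.4,0.2,13.5,0,0,0,0.5]

```text
clock: 5.28
tcp_pos: [0.4575, 0.0279, 0.0302]
orientation: [-0.002, 0.344, 0.939, -0.001]
wrist_force: [-0.8, -0.4, 0.1]
finger_gap: 0.0427
```

```bash
python3 - <<'E'
from h import *
a=read_camera("scene")[130:310,170:350]
b=read_camera("wrist")
a=np.clip(cv2.resize(a,(420,420),interpolation=cv2.INTER_CUBIC)*1.6,0,255).astype(np.uint8)
cv2.imwrite("pics/s3.png",np.hstack([a,b[:, 90:470]]))
P=m["t"]+m["M"]@[-.046,-.003]; to([*P,.032],m["th"]+np.pi)
E
```

```text
clock 5.3833 tcp [0.4593 0.0277 0.0323] F [ 0.7 -0.1  1. ] gap 0.0426 q [-0.11  0.26 -0.56  0.75 -0.    0.59]
shift cm [-8.9   0.02  0.03] turn [-0.02 -0.03  0.11]
```

View pics/s3.png

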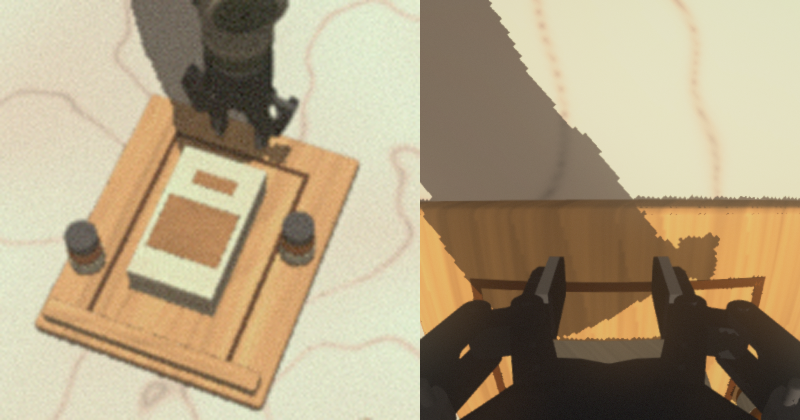

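The hand is low behind the near end of the carton, square and centred. I'll push slowly, stopping short of the lip to check.

>>> send_rows:
  series: [-1.5,0,0,0,0,0,0.5,-3.0,0,0,0,0,0,0.5,-3.7,0,0,0,0,0,0.5,-4.2,0,0,0,0,0,0.5,-4.7,0,0,0,0,0,0.5,-5.2,0,0,0,0,0,0.5,-5.7,0,0,0,0,0,0.5,-6.2,0,0,0,0,0,0.5,-6.7,0,0,0,0,0,0.5,-7.2,0,0,0,0,0,0.5]

```text
clock: 6.22
tcp_pos: [0.5145, -0.0191, 0.0322]
orientation: [-0.0, 0.344, 0.939, -0.0]
wrist_force: [-3.0, 3.0, 3.8]
finger_gap: 0.0427
```

>>> send_rows:
  series: [-0.3,0,0,0,0,0,0.5,-0.6,0,0,0,0,0,0.5,-0.9,0,0,0,0,0,0.5,-1.1,0,0,0,0,0,0.5,-1.1,0,0,0,0,0,0.5]

```text
clock: 6.63
tcp_pos: [0.5236, -0.0266, 0.0322]
orientation: [0.001, 0.344, 0.939, -0.0]
wrist_force: [-0.6, 0.2, 0.1]
finger_gap: 0.0423
```

```bash
python3 - <<'E'
from h import *
a=read_camera("scene")[130:310,170:350]
b=read_camera("top")[135:310,205:380]
f=lambda a:np.clip(cv2.resize(a,(400,400),interpolation=cv2.INTER_CUBIC)*1.6,0,255).astype(np.uint8)
cv2.imwrite("pics/s4.png",np.hstack([f(a),f(b)]))
P=m["t"]+m["M"]@[-.046,-.003]; to([*P,.032],m["th"]+np.pi)
E
```

```text
clock 6.7333 tcp [ 0.5236 -0.0266  0.0323] F [ 0.  -0.1 -0.4] gap 0.043 q [-0.2   0.36 -0.4   0.8  -0.    0.5 ]
shift cm [-0.49  0.01  0.03] turn [-0.01  0.09  0.08]
```

View pics/s4.png

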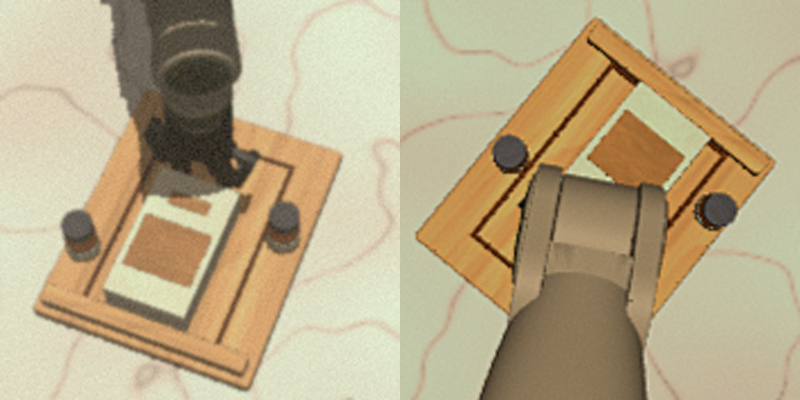

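The gap left is about 5 mm, and both jars and the rectangle's lines are clear. I'll do the final push in millimetre steps and watch the force.

>>> send_rows:
  series: [-0.1,0,0,0,0,0,0.5,-0.2,0,0,0,0,0,0.5,-0.3,0,0,0,0,0,0.5,-0.4,0,0,0,0,0,0.5]

```text
clock: 7.07
tcp_pos: [0.5257, -0.0284, 0.0323]
orientation: [-0.0, 0.344, 0.939, 0.0]
wrist_force: [-2.7, 2.6, 2.8]
finger_gap: 0.0422
```

>>> send_rows:
  series: [-0.1,0,0,0,0,0,0.5,-0.15,0,0,0,0,0,0.5,-0.15,0,0,0,0,0,0.5]

```text
clock: 7.32
tcp_pos: [0.5269, -0.0294, 0.0323]
orientation: [-0.0, 0.344, 0.939, 0.0]
wrist_force: [-3.7, 2.4, 3.1]
finger_gap: 0.0426
```

>>> send_rows:
  series: [-0.1,0,0,0,0,0,0.5,-0.2,0,0,0,0,0,0.5,-0.2,0,0,0,0,0,0.5]

```text
clock: 7.57
tcp_pos: [0.5268, -0.0294, 0.0322]
orientation: [-0.002, 0.344, 0.939, 0.001]
wrist_force: [-8.0, 7.5, 8.8]
finger_gap: 0.0426
```

>>> send_rows:
  series: [-0.1,0,0,0,0,0,0.5,-0.2,0,0,0,0,0,0.5,-0.2,0,0,0,0,0,0.5]

```text
clock: 7.82
tcp_pos: [0.5267, -0.0294, 0.0321]
orientation: [-0.004, 0.343, 0.939, 0.001]
wrist_force: [-10.9, 11.7, 13.5]
finger_gap: 0.0428
```

The carton is seated: the force climbs to about 20 N with no further motion. I'll back straight off, then go up.

>>> send_rows:
  series: [0.5,0,0,0,0,0,0.5,1.2,0,0,0,0,0,0.5,3,0,0,0,0,0,0.5,5,0,0,0,0,0,0.5,6.5,0,-1,0,0,0,0.5,7,0,-4,0,0,0,0.5,8,0,-8,0,0,0,0.5,10,0,-12,0,0,0,0.5,12,0,-15,0,0,0,0.5,13,0,-18,0,0,0,0.5]

```text
clock: 8.65
tcp_pos: [0.4302, 0.0524, 0.2146]
orientation: [0.001, 0.344, 0.939, 0.0]
wrist_force: [0.5, 0.7, 0.2]
finger_gap: 0.0427
```

```bash
python3 - <<'E'
from h import *
a=read_camera("scene")[130:310,170:350]
b=read_camera("top")[135:310,205:380]
f=lambda a,n:np.clip(cv2.resize(a,(n,n),interpolation=cv2.INTER_CUBIC)*1.6,0,255).astype(np.uint8)
A=np.zeros((500,300,3),np.uint8);A[:300]=f(a,300)
cv2.imwrite("pics/s5.png",np.hstack([A,f(b,500)]));s=get_state();print(s["tcp_pos"],s["wrist_force"],s["clock"])
E
```

```text
[0.43350895 0.05217949 0.21762295] [1.0599934 0.23163   0.2494606] 8.75
```

View pics/s5.png

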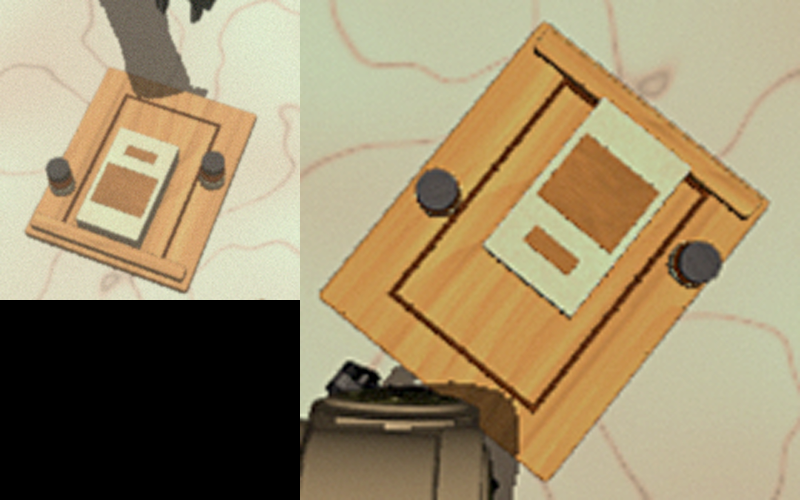

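The carton is lying against the lip inside the rectangle, and the jars haven't moved. I'll check with the corner pixels (604,98), (690,165), (570,318) and (485,246).

```bash
python3 - <<'E'
from h import *
f=lambda p:(np.array(p,float)+.5)*175/500-.5+[205,135]
B=lambda P:((P[:,:2]-m["t"])@m["M"]*1000).round(1)
P=B(ray("top",f([(304,98),(390,165),(270,318),(185,246)]),.07));print(P)
for a,b in((0,3),(1,2)):
    v=P[a]-P[b];print("yaw",np.degrees(np.arctan2(v[1],v[0])).round(2))
print("jars",B(ray("top",f([(138,192),(399,263)]),.085)))
# lip ref in same picture: zone corners at plain end, lip inner face top edge ends (z=.04)
print("lip inner top edge",B(ray("top",f([(236,44),(445,217)]),.04)))
E
```

```text
[[132.8  45.7]
 [134.9 -50.3]
 [-36.4 -53.5]
 [-35.   43.8]]
yaw 0.65
yaw 1.07
jars [[ -25.2  104.8]
 [  70.9 -108.8]]
lip inner top edge [[ 137.   125.2]
 [ 135.2 -120.3]]
```

Yaw looks like about 0.9°, which is near my reading noise. I'll take one sub-pixel check of the carton's long edges against the board's edges.

```bash
python3 - <<'E'
from h import *
im=np.mean([read_camera("top").astype(float) for _ in range(4)],0)
g=cv2.GaussianBlur(im[:,:,0],(0,0),.7).astype(np.float32)
W=lambda L,z:np.c_[(np.array(L)/1e3)@m["M"].T+m["t"],np.full(len(L),z)]
def edge(axis,at,lo,hi,z,kind,h=7):
    # axis: line runs along 'x' or 'y' in board mm at other coord 'at'
    s=np.linspace(lo,hi,40);o=np.linspace(-h,h,int(h*10)+1);pts=[]
    for a in s:
        L=[(a,at+q) if axis=='x' else (at+q,a) for q in o]
        uv=proj("top",W(L,z)).astype(np.float32)
        p=cv2.remap(g,uv[:,:1],uv[:,1:],cv2.INTER_CUBIC)[:,0]
        w=abs(np.gradient(p)) if kind=='step' else p.max()-p
        w=np.where(w>.5*w.max(),w,0);pts.append(at+(w*o).sum()/w.sum())
    pts=np.array(pts);k=abs(pts-np.median(pts))<2
    c=np.polyfit(s[k],pts[k],1);r=pts-np.polyval(c,s)
    k=abs(r)<1.2;c=np.polyfit(s[k],pts[k],1)
    return np.degrees(np.arctan(c[0])).round(2),np.polyval(c,(lo+hi)/2).round(1),k.sum(),r[k].std().round(2)
print("carton +y",edge('x',45,-25,120,.07,'step'))
print("carton -y",edge('x',-52,-25,120,.07,'step'))
print("carton rear",edge('y',-36,-45,38,.07,'step'))
print("carton front",edge('y',134,-43,38,.07,'step'))
print("zone +y",edge('x',83,0,125,.02,'line'))
print("zone -y",edge('x',-83,-110,100,.02,'line'))
print("zone rear",edge('y',-120,-40,75,.02,'line'))
print("board +y",edge('x',135,-150,140,.02,'step'))
print("board -y",edge('x',-135,-130,140,.02,'step'))
E
```

```text
carton +y (np.float64(0.11), np.float64(46.8), np.int64(21), np.float64(0.17))
carton -y (np.float64(0.09), np.float64(-52.6), np.int64(21), np.float64(0.21))
carton rear (np.float64(-0.16), np.float64(-35.4), np.int64(40), np.float64(0.22))
carton front (np.float64(-0.14), np.float64(133.7), np.int64(40), np.float64(0.24))
zone +y (np.float64(0.33), np.float64(84.2), np.int64(40), np.float64(0.17))
zone -y (np.float64(0.24), np.float64(-82.1), np.int64(40), np.float64(0.18))
zone rear (np.float64(-0.21), np.float64(-121.0), np.int64(40), np.float64(0.15))
board +y (np.float64(0.32), np.float64(135.8), np.int64(40), np.float64(0.23))
board -y (np.float64(0.31), np.float64(-134.0), np.int64(38), np.float64(0.23))
```

```bash
python3 -c "
from workcell import *
print(hand_in())"
```

```text
the job is handed in; nothing more can be done
None
```

I tipped the off-white carton over with two fingertips high on its broad face. It fell flat inside the rectangle. I then pushed low on its near end until it stopped against the lip, with the wrist force rising to about 20 N and no further motion. After that I backed the hand off and up clear of everything, and handed in at about 9 s on the robot's clock.

- **Final position:** the last edge measurement shows the carton square to the board within about 0.2°. Its far end is at about board x = +134 to +135 mm, with the lip at +135. Its sides are at about y = +46 and −53 mm, well inside the ±80 mm rectangle.
- **Jars:** both are where they started, within about 2 mm. I did not re-measure the objects off the board, but the arm was never near them.
- **Disagreement:** an earlier reading of the carton's corners by eye gave a yaw of about 0.9°. The finer edge fit did not confirm it, and I took it as pixel-reading noise.

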